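# Gauge two ferrules on the pin and sort them

### The arm

A 7-joint arm with a two-finger parallel gripper is mounted at the origin on the work surface. World frame = base frame: x ahead of the robot, y to its left, z up, the work surface at z = 0. Lengths are in mm, angles in rad, forces in N, time in s.
With the tool pointing down it reaches from about 425 to 925 mm from the base axis. Payload 6.8 kg.
Tool frame: the origin (TCP) lies midway between the tips of the shut fingers; the grasp point (between the pads) lies 19 mm behind it; z points along the fingers, y is the line along which they close (so a half turn about z gives the same grasp; the last joint's range is limited). The gripper opens to 85 mm and grips with 20 to 120 N. Pads are 22 mm wide; open, the fingers measure 114 mm over their backs; the gripper's body (76 mm by 85 mm) begins 54 mm behind the grasp point. The pads swing forward as they close: fully open they stand 13 mm farther back than shut.
Start: joints at [-0.108, 0.477, 0.022, 1.555, -0.011, 1.109, -0.083], TCP at [675.016, 0.007, 231.308] pointing down, gripper open.
Joint ranges: [-2.96, 2.96], [-0.34, 2.1], [-1.41, 1.46], [0.24, 2.44], [-1.37, 4.51], [0.17, 1.92], [-2.96, 2.96]. Speed limits (rad/s): [2.39, 2.39, 3.14, 3.14, 3.14, 3.14, 3.14].

### API

Orientations are given as a rotation vector (axis times angle).
In Python, from workcell import sensors, optics, ticket gives the robot as it stands.
- The arm moves only by the shell command python3 -m pendant 'ROWS' [FORCE]. ROWS is JSON, a list of rows, each a list of 3 entries, a list of its own where there are three numbers: the turn, a rotation vector about the tool's x, y, z in rad, then the shift along the tool's x, y, z in cm, then the finger opening in cm, from 0 to 8.54. A call has 1 to 5 rows; each row shifts and turns the commanded pose from where the row before left it, along the tool's axes as they then stand; what a row does not reach is not made up. A row lasts 1/10 s, in which the tool goes at most 50 mm and 8.59 degrees, less where a joint would pass 70% of its speed; a pose out of reach is approached as far as the arm can. A call with a gripper value outside its range is refused whole. The fingers move at their own pace and stop on an object; FORCE is the grip in N (left out, the last holds). Time passes only in rows, so rows that do not move let the fingers close. It gives the time, the measured TCP pose, the force, the opening and the grip force at its end, in the units of the state.
- sensors.read_state(): the state, without advancing time (a new reading comes with each control period).
- optics.snapshot(name): name is "scene" or "side" or "wrist"; returns a dict with "img" (384x512x3 uint8, blue, green, red), "depth" (384x512 float32, mm along the optical axis (not along the pixel's ray), 0 where there is no reading), "intrinsics" (3x3 intrinsics, pixels), "world_from_camera" (4x4, takes a point from camera to world coordinates); the wrist camera has in their place "T_tool_cam" (4x4, takes a point from camera to tool coordinates, whose origin is the TCP and whose axes are the flange's). Camera axes: x right, y down, z forward; pixel columns grow to the right and rows downward; lengths in mm; the calibration is good to about 2 mm. A picture is of the moment at which its call begins: read the wrist's pose just before it.
- ticket.job_done(): hands the job in; it is judged then, once.
The state is a dict: "t": time; "joint_pos": joint angles; "joint_velocities": joint speeds; "effort": joint torques, N m; "ee_pos": TCP position; "orientation": TCP orientation; "ft_force": force on the tool from outside, world axes, zero at the start; "wrist_torque": the same for the moment, N m; "grip_width": opening from 0.0 (shut) to 1.0 (fully open); "grasp_force": force on a finger pad.
Only numpy, scipy, OpenCV 4.12 (cv2) and the standard library are available. Lean on these libraries where they do the work, as an engineer would, in place of code of your own. Each camera call takes 0.05 s, during which the arm holds its last target. There are 200 camera calls.

### The job

Two white ferrules that look alike stand on the bench. Try them one at a time on the brass gauge pin: lower the ferrule upright over the pin, without forcing it, until it sits fully home on the grey base or stops short on the pin for good; if it goes fully home stand it upright in the blue tray, if it sticks stand it upright in the red tray, and only then try the other one (both must be tried). Leave the tape roll, jar and screwdriver alone.

Things in the scene. Friction and masses are not known exactly. Their poses are not given: they have to be found in the camera images.
- ferrule_a: white plastic end ferrule, grey band near the closed top: cylinder 36 mm across, 60 mm tall, 56 to 98 g, standing with its open end down. Origin: centre of its lower rim, z up. Blind bore 50 mm deep, 23 mm wide at the mouth. One of the two ferrules is that wide all the way, the other narrows to 14 mm from 20 mm above the mouth; they look the same outside, only the gauge tells them apart
- ferrule_b: white plastic end ferrule, grey band near the closed top: cylinder 36 mm across, 60 mm tall, 56 to 98 g, standing with its open end down. Origin: centre of its lower rim, z up. Blind bore 50 mm deep, 23 mm wide at the mouth. One of the two ferrules is that wide all the way, the other narrows to 14 mm from 20 mm above the mouth; they look the same outside, only the gauge tells them apart
- gauge: gauge fixed to the bench: round grey base 90 mm across, 20 mm high, with an upright brass pin in its middle, 20 mm across, reaching 40 mm above the base; the pin's top 8 mm taper to 10 mm across. Origin: centre of the underside, z up. A wide-bored ferrule slides down until its rim sits on the base; the narrowed one sticks on the taper, its rim about 17 mm above the base
- gauge_seat (a point): point on the pin's axis at the level of the base's top face, where the rim centre of a ferrule that fits comes to rest; z up
- blue_tray: fixed blue plastic open tray for the ferrules that go fully home, 150 x 150 x 35 mm high, walls and floor 5 mm thick; origin at the centre of its underside on the bench, z up; it may be on the left or on the right
- red_tray: fixed red plastic open tray for the ferrules that stick, 150 x 150 x 35 mm high, walls and floor 5 mm thick; origin at the centre of its underside on the bench, z up; it may be on the left or on the right
- tape_roll: roll of yellow tape lying flat, 90 mm across, 25 mm high; origin at the centre of its underside; bystander
- jar: closed amber jar 56 mm across, 85 mm high; origin at the centre of its underside; bystander
- screwdriver: screwdriver lying on the bench beyond the gauge, about 0.2 m long, along its own x axis; bystander
There are look-alikes about, which are no part of the job. Leave any green or pink look-alike of the ferrule_a alone.

How it is judged (in metres and radians):
On the way, in this order (a step that is already met when the one before it is completed fails the run):
1. one ferrule has been tried on the pin: upright over it and either fully home on the base, or stuck on the pin and resting on it (((horizontal distance between ferrule_b and gauge_seat below 0.004 m and z of ferrule_b in the frame of gauge_seat below 0.006 m and angle between ferrule_b's own z axis and vertical below 0.12 rad) or (horizontal distance between ferrule_a and gauge_seat below 0.007 m and z of ferrule_a in the frame of gauge_seat below 0.023 m and contact force between ferrule_a and gauge above 0.3 N and angle between ferrule_a's own z axis and vertical below 0.15 rad))), for 0.15 s.
2. with the first ferrule standing in its right tray, the other one has been tried in the same way ((((horizontal distance between ferrule_b and gauge_seat below 0.004 m and z of ferrule_b in the frame of gauge_seat below 0.006 m and angle between ferrule_b's own z axis and vertical below 0.12 rad) and (x of ferrule_a in the frame of red_tray between -0.06 and 0.06 m and y of ferrule_a in the frame of red_tray between -0.06 and 0.06 m and z of ferrule_a in the frame of red_tray below 0.009 m and angle between ferrule_a's own z axis and vertical below 0.15 rad)) or ((horizontal distance between ferrule_a and gauge_seat below 0.007 m and z of ferrule_a in the frame of gauge_seat below 0.023 m and contact force between ferrule_a and gauge above 0.3 N and angle between ferrule_a's own z axis and vertical below 0.15 rad) and (x of ferrule_b in the frame of blue_tray between -0.06 and 0.06 m and y of ferrule_b in the frame of blue_tray between -0.06 and 0.06 m and z of ferrule_b in the frame of blue_tray below 0.009 m and angle between ferrule_b's own z axis and vertical below 0.15 rad)))), for 0.15 s.
At the end, for the whole second after the job is handed in: the ferrule that went fully home stands upright (within 8 degrees) and still on the floor of the blue tray, the one that stuck stands likewise in the red tray, each with its centre within 60 mm of the tray's centre along both tray axes (x of ferrule_b in the frame of blue_tray between -0.06 and 0.06 m and y of ferrule_b in the frame of blue_tray between -0.06 and 0.06 m and z of ferrule_b in the frame of blue_tray below 0.009 m and angle between each of ferrule_b, ferrule_a's own z axis and vertical below 0.15 rad and x of ferrule_a in the frame of red_tray between -0.06 and 0.06 m and y of ferrule_a in the frame of red_tray between -0.06 and 0.06 m and z of ferrule_a in the frame of red_tray below 0.009 m and linear speed of each of ferrule_a, ferrule_b below 0.02 m/s and angular speed of each of ferrule_a, ferrule_b below 0.3 rad/s); the robot touches nothing.
It fails at once if a ferrule is forced onto the gauge with more than 60 N (contact force between any of ferrule_a, ferrule_b and gauge above 60 N).
It fails at once if the tape roll, jar or screwdriver is moved by more than 30 mm (distance of any of tape_roll, jar, screwdriver from where it was at the start of the episode above 0.03 m).
It also fails if it takes over 67 s, if anything falls off the work surface, if the arm or the gripper's body presses on something with over 40 N, if the wrist force passes 120 N, or if a joint passes its speed limit or range.

## Working session

There is one attempt and no reset: what is moved stays moved. The work goes in short steps, Python scripts to look and compute and a shell command to move; the robot and the scene stay as the last step left them, time stands still between calls to the robot, and variables do not carry over. Pictures are saved under pics/ and viewed, at most 10 in all, crops included, and the job is handed in when it is done.

```bash
ls; mkdir -p pics; python3 - <<'E'
from workcell import sensors, optics
import cv2,numpy as np
s=sensors.read_state();print({k:np.round(v,3).tolist() for k,v in s.items()})
for n in("scene","side"):
    o=optics.snapshot(n);np.savez(f"pics/{n}0.npz",**o);cv2.imwrite(f"pics/{n}0.png",o["img"]);print(n,o["intrinsics"].tolist(),np.round(o["world_from_camera"],3).tolist())
w=optics.snapshot("wrist");np.savez("pics/wrist0.npz",**w);print(np.round(w["T_tool_cam"],3).tolist())
E
```

```text
pics
{'t': 0.0, 'joint_pos': [-0.108, 0.478, 0.022, 1.556, -0.011, 1.109, -0.083], 'joint_velocities': [0.0, 0.001, 0.001, 0.001, -0.0, 0.0, 0.0], 'effort': [-0.001, -59.644, 1.608, -28.119, 0.012, 0.009, 0.0], 'ee_pos': [674.406, -0.003, 230.327], 'orientation': [-2.221, -2.221, 0.002], 'ft_force': [0.635, -0.135, -0.177], 'wrist_torque': [0.007, -0.037, 0.01], 'grasp_force': 0.0, 'grip_width': 1.001}
scene [[368.3978297076721, 0.0, 255.37170072733167], [0.0, 368.3978297076721, 197.37612441454442], [0.0, 0.0, 1.0]] [[-0.466, 0.579, -0.669, 1216.894], [0.885, 0.316, -0.342, 330.305], [0.014, -0.751, -0.66, 688.695], [0.0, 0.0, 0.0, 1.0]]
side [[460.1589606548502, 0.0, 256.4172487726662], [0.0, 460.1589606548502, 189.5036756689298], [0.0, 0.0, 1.0]] [[0.731, -0.494, 0.471, -71.43], [-0.682, -0.512, 0.522, -680.371], [-0.016, -0.703, -0.711, 991.442], [0.0, 0.0, 0.0, 1.0]]
[[-0.0, -0.965, -0.263, 67.126], [1.0, -0.0, 0.0, 1.061], [-0.0, -0.263, 0.965, -142.947], [0.0, 0.0, 0.0, 1.0]]
```

View pics/scene0.png

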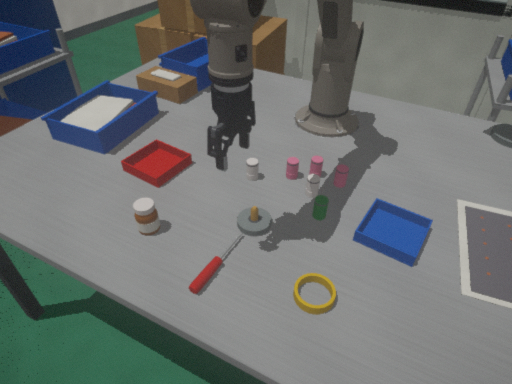

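View pics/side0.png

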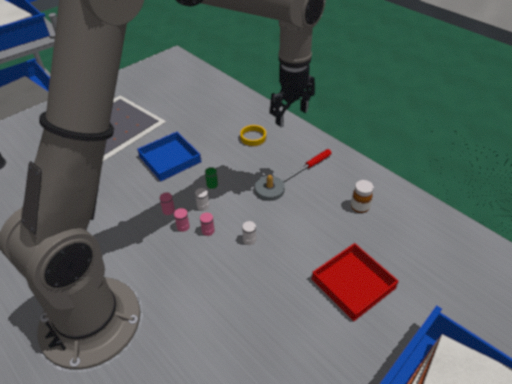

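Scene view: the white candidates are at (252,168) and (313,184). The look-alikes are pink at (292,168), (316,166) and (342,176), and green at (320,207). The gauge pin is at (254,213), the red tray at (157,162) and the blue tray at (393,231). In the side view the whites are at (248,232) and (202,199), and the pin is at (269,181). I choose the two whites. Next I'll measure from both views' depth and make a close crop.

```bash
cat > h.py <<'E'
import numpy as np,cv2
from scipy.optimize import least_squares
def cloud(o):
    K=o["intrinsics"];T=o["world_from_camera"] if "world_from_camera" in o else o["Tw"]
    d=o["depth"].astype(float);v,u=np.mgrid[:d.shape[0],:d.shape[1]]
    P=np.stack([(u-K[0,2])*d/K[0,0],(v-K[1,2])*d/K[1,1],d],-1)
    P=P@T[:3,:3].T+T[:3,3];P[d<=0]=np.nan;return P
def circ(p,r):
    f=lambda q:np.hypot(p[:,0]-q[0],p[:,1]-q[1])-r
    s=least_squares(f,p[:,:2].mean(0),loss="soft_l1",f_scale=1.);return s.x,np.sqrt(np.mean(s.fun**2))
def tri(views): # [(o,(u,v))..]
    A=[];b=[]
    for o,(u,v) in views:
        T=o["world_from_camera"] if "world_from_camera" in o else o["Tw"]
        r=T[:3,:3]@np.linalg.solve(o["intrinsics"],[u,v,1]);r/=np.linalg.norm(r);M=np.eye(3)-np.outer(r,r);A.append(M);b.append(M@T[:3,3])
    x=np.linalg.lstsq(np.vstack(A),np.hstack(b),rcond=None)[0]
    return x,[np.linalg.norm(M@x-c) for M,c in zip(A,b)]
E
python3 - <<'E'
from h import *
O={n:dict(np.load(f"pics/{n}0.npz")) for n in("scene","side")}
C={n:cloud(O[n]) for n in O}
W={"A":((252,168),(248,232)),"B":((313,184),(202,199)),"pin":((254,213),(269,181)),"jar":((146,216),(362,196)),
"p1":((292,168),(207,224)),"p2":((316,166),(181,220)),"p3":((342,176),(167,204)),"g":((320,207),(211,178)),"red":((157,162),(354,281)),"blue":((393,231),(168,156)),"tape":((315,293),(253,134))}
for k,(a,b) in W.items():
    x,e=tri([(O["scene"],a),(O["side"],b)]);print(k,"tri",x.round(1),np.round(e,1),end=" ")
    for n in C:
        P=C[n].reshape(-1,3);R=28 if k not in("red","blue","tape") else 95
        m=(np.hypot(P[:,0]-x[0],P[:,1]-x[1])<R)&(P[:,2]>8)&(P[:,2]<120);Q=P[m]
        if len(Q)<5: print(n,len(Q));continue
        zt=np.percentile(Q[:,2],97);t=Q[Q[:,2]>zt-8]
        print(n,len(Q),"ztop",zt.round(1),"topmean",t.mean(0)[:2].round(1),"mid",((t.max(0)+t.min(0))/2)[:2].round(1),end=" ")
    print()
a=O["scene"]["img"][140:235,200:370];b=O["side"]["img"][150:250,150:300]
a=cv2.resize(a,(600,335),interpolation=3);b=cv2.resize(b,(390,260),interpolation=3)
im=np.zeros((600,600,3),np.uint8);im[:335]=a;im[338:598,:390]=b;cv2.imwrite("pics/crop1.png",im)
E
```

```text
A tri [438.2 -79.5  32.2] [1. 1.] scene 230 ztop 59.9 topmean [441.5 -79.1] mid [438.9 -80.5] side 269 ztop 63.6 topmean [436.8 -83.2] mid [436.7 -82.9] 
B tri [423.9 105.5  32.2] [1.6 1.6] scene 250 ztop 59.8 topmean [429.5 106.6] mid [426.9 106.5] side 241 ztop 62.6 topmean [423.7 102.6] mid [424.5 104.1] 
pin tri [611.3  18.5  37.6] [0.6 0.6] scene 286 ztop 57.8 topmean [615.2  19.4] mid [614.1  18.6] side 212 ztop 60.4 topmean [607.9  14.8] mid [608.4  15.9] 
jar tri [ 755.1 -211.8   42.5] [0.2 0.2] scene 656 ztop 84.9 topmean [ 757.1 -209. ] mid [ 755.  -211.3] side 404 ztop 88.0 topmean [ 752.  -213.8] mid [ 753.3 -213.3] 
p1 tri [377.3  22.5  28.7] [0.1 0.1] scene 224 ztop 59.4 topmean [380.6  23.8] mid [377.6  22.8] side 262 ztop 62.9 topmean [375.  19.] mid [376.2  20.1] 
p2 tri [334.   82.7  29.7] [0.2 0.2] scene 217 ztop 59.7 topmean [339.3  83.7] mid [336.6  82.5] side 263 ztop 63.3 topmean [333.9  79.3] mid [333.8  80.2] 
p3 tri [341.8 164.8  26.6] [2. 2.] scene 241 ztop 59.6 topmean [346.7 164. ] mid [344.8 163.4] side 252 ztop 63.0 topmean [340.9 159.4] mid [341.4 159.8] 
g tri [500.1 156.5  29. ] [0.1 0.1] scene 290 ztop 59.6 topmean [504.  158.1] mid [501.5 158.2] side 223 ztop 62.7 topmean [498.9 154.1] mid [498.6 155.1] 
red tri [ 531.9 -365.    13.7] [0.8 0.8] scene 875 ztop 34.3 topmean [ 535.1 -363.9] mid [ 533.8 -362.6] side 1361 ztop 37.4 topmean [ 529.4 -367.6] mid [ 531.7 -364.9] 
blue tri [475.4 347.7  11. ] [1.2 1.2] scene 1063 ztop 34.2 topmean [479.  348.4] mid [477.1 345.5] side 874 ztop 37.6 topmean [474.9 346. ] mid [476.4 343.2] 
tape tri [747.2 237.9  14.3] [0.4 0.4] scene 673 ztop 24.8 topmean [748.4 236.3] mid [745.8 236.1] side 291 ztop 28.2 topmean [742.5 233.3] mid [743.5 233.1]
```

View pics/crop1.png

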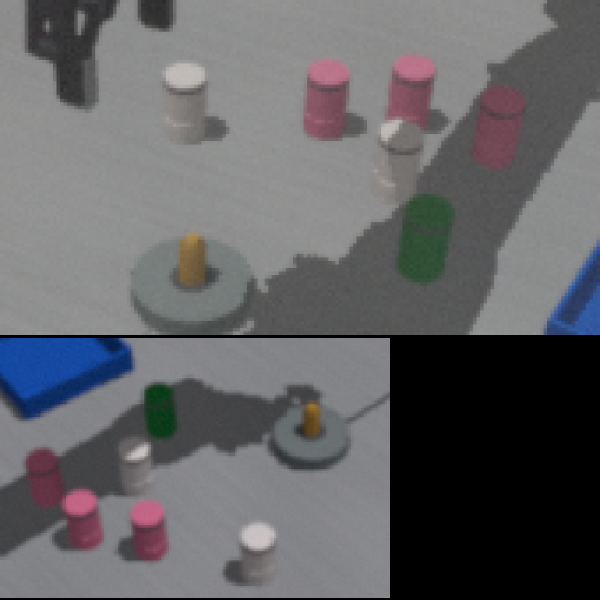

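Confirmed: both whites have a grey band near the top and clearly differ from the pink and green ones. The two cameras disagree by about 5 mm, so I'll refine with the wrist camera. First I move above white A, at about (438,-81).

```bash
python3 -m pendant '[[[0,0,0],[-1.6,-4.5,0],8.5],[[0,0,0],[-1.6,-4.5,0],8.5],[[0,0,0],[-1.6,-4.5,0],8.5],[[0,0,0],[-1.6,-4.5,0],8.5],[[0,0,0],[-1.7,-4.5,0],8.5]]' 40; python3 -m pendant '[[[0,0,0],[0,0,0],8.5],[[0,0,0],[0,0,0],8.5]]'
cat >> h.py <<'E'
from scipy.spatial.transform import Rotation as Ro
def wrist(name):
    from workcell import sensors,optics
    s=sensors.read_state();o=optics.snapshot("wrist")
    T=np.eye(4);T[:3,:3]=Ro.from_rotvec(s["orientation"]).as_matrix();T[:3,3]=s["ee_pos"]
    o["Tw"]=T@o["T_tool_cam"];np.savez(f"pics/{name}.npz",**o);cv2.imwrite(f"pics/{name}.png",o["img"])
    print(np.round(s["ee_pos"],1),np.round(s["orientation"],3),"t",s["t"]);return o
def find(o,x,R=30,zlo=8,zhi=120,dz=4):
    P=cloud(o).reshape(-1,3);m=(np.hypot(P[:,0]-x[0],P[:,1]-x[1])<R)&(P[:,2]>zlo)&(P[:,2]<zhi);Q=P[m]
    if len(Q)<20: return len(Q)
    zt=np.percentile(Q[:,2],95);t=Q[np.abs(Q[:,2]-zt)<dz]
    (c,r)=cv2.minEnclosingCircle(t[:,:2].astype(np.float32))
    lo,hi=np.percentile(t,[1,99],axis=0);return dict(n=len(t),z=round(float(np.median(t[:,2])),1),mean=t.mean(0)[:2].round(1),mid=((lo+hi)/2)[:2].round(1),size=(hi-lo)[:2].round(1),enc=np.round([*c,r],1))
E
python3 - <<'E'
from h import *
o=wrist("w1");print(o["intrinsics"][0,0]);
o0=dict(np.load("pics/wrist0.npz"));T=np.eye(4);T[:3,:3]=Ro.from_rotvec([-2.221,-2.221,.002]).as_matrix();T[:3,3]=[674.4,0,230.3];o0["Tw"]=T@o0["T_tool_cam"]
for k,x in dict(A=(438,-81),pin=(611,17),B=(424,105)).items():
    for q in(o0,o):
        i=np.linalg.inv(q["Tw"])@[*x,60,1];p=q["intrinsics"]@i[:3];print(k,(p[:2]/p[2]).round(),find(q,x))
cv2.imwrite("pics/w01.png",np.hstack([cv2.resize(o0["img"],(400,300)),cv2.resize(o["img"],(400,300))]))
E
```

```text
t: 0.65
ee_pos: [448.0, -81.4, 231.0]
orientation: [-2.221, -2.221, 0.0]
ft_force: [0.7, -0.3, 0.6]
grip_width: 0.995
grasp_force: 0.0
t: 0.85
ee_pos: [449.4, -81.4, 231.6]
orientation: [2.223, 2.22, 0.001]
ft_force: [1.2, 0.6, 0.1]
grip_width: 0.996
grasp_force: 0.0
[449.4 -81.4 231.6] [2.223e+00 2.220e+00 1.000e-03] t 0.85
286.09766238525265
A [ 53. 242.] {'n': 671, 'z': 60.2, 'mean': array([440.8, -79.4]), 'mid': array([440.1, -79.7]), 'size': array([33.8, 33.1]), 'enc': array([440. , -80.3,  18.6])}
A [240. 175.] {'n': 767, 'z': 60.4, 'mean': array([439.4, -79.7]), 'mid': array([439.4, -79.8]), 'size': array([32.7, 32.9]), 'enc': array([439.4, -80.1,  17.8])}
pin [193. 160.] {'n': 178, 'z': 58.4, 'mean': array([612.8,  19.1]), 'mid': array([612.3,  18.8]), 'size': array([15.6, 15.7]), 'enc': array([612.3,  18.5,   9. ])}
pin [407.  82.] {'n': 224, 'z': 58.5, 'mean': array([610.1,  18. ]), 'mid': array([611.5,  18.1]), 'size': array([15.6, 15.8]), 'enc': array([611.4,  18.3,   9. ])}
B [ 6. 75.] {'n': 840, 'z': 60.0, 'mean': array([430.5, 105.6]), 'mid': array([430. , 106.1]), 'size': array([26.8, 33.3]), 'enc': array([426.8, 106.2,  18. ])}
B [223. -17.] {'n': 92, 'z': 59.1, 'mean': array([425.8,  90.1]), 'mid': array([425.6,  90.2]), 'size': array([20.5,  4. ]), 'enc': array([425.2,  91.8,  10.7])}
```

View pics/w01.png

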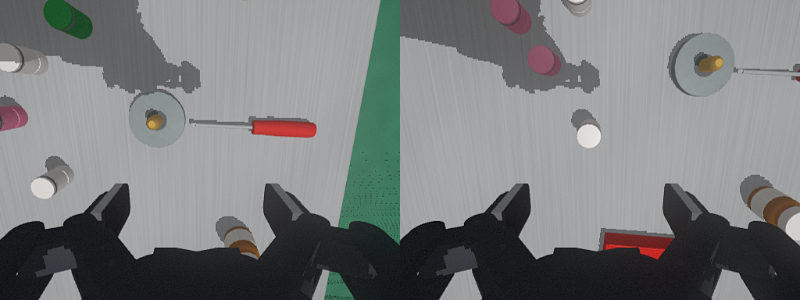

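Wrist views (full-size pixels): A's top is at (53,242) in the first and (240,175) in the second. It lies at (439.5,-80) with its top at z=60. The pin tip at (193,160) gives (612,18.4). Now I grasp A.

```bash
python3 -m pendant '[[[0,0,0],[0.15,-1.0,3.0],8.5],[[0,0,0],[0,0,4.5],8.5],[[0,0,0],[0,0,4.5],8.5],[[0,0,0],[0,0,4.5],8.5],[[0,0,0],[0,0,3.0],8.5]]' 40; python3 -m pendant '[[[0,0,0],[0,0,1.7],8.5],[[0,0,0],[0,0,0],8.5],[[0,0,0],[0,0,0],3],[[0,0,0],[0,0,0],3],[[0,0,0],[0,0,0],3]]';python3 -m pendant '[[[0,0,0],[0,0,0],3],[[0,0,0],[0,0,0],3],[[0,0,0],[0,0,0],3],[[0,0,0],[0,0,0],3]]'
```

```text
t: 1.4
ee_pos: [440.4, -78.5, 33.4]
orientation: [-2.218, -2.222, 0.001]
ft_force: [0.2, 0.3, 0.3]
grip_width: 0.996
grasp_force: 0.0
t: 1.9
ee_pos: [441.2, -79.4, 20.4]
orientation: [2.22, 2.22, 0.003]
ft_force: [-0.6, 1.0, -0.5]
grip_width: 0.506
grasp_force: 0.0
t: 2.3
ee_pos: [440.7, -79.5, 20.3]
orientation: [2.22, 2.221, 0.002]
ft_force: [-0.7, -0.3, 5.6]
grip_width: 0.407
grasp_force: 39.2
```

```bash
python3 -m pendant '[[[0,0,0],[0,0,-2.5],3],[[0,0,0],[0,0,-4.0],3],[[0,0,0],[0,0,-3.5],3],[[0,0,0],[1.8,3.1,0],3],[[0,0,0],[2.0,3.5,0],3]]'; python3 -m pendant '[[[0,0,0],[2.0,3.5,0],3],[[0,0,0],[2.0,3.5,0],3],[[0,0,0],[2.0,3.5,0],3],[[0,0,0],[0,0,0],3],[[0,0,0],[0,0,0],3]]'
python3 - <<'E'
from h import *
o=wrist("w2");x=(611.8,18.4)
P=cloud(o);q=np.linalg.inv(o["Tw"]);
for z in(20,60):
    p=o["intrinsics"]@(q@[*x,z,1])[:3];print((p[:2]/p[2]).round())
print(find(o,x,30,8,66)); print(find(o,x,30,66,200))
E
```

```text
t: 2.8
ee_pos: [507.0, -42.1, 121.7]
orientation: [2.222, 2.216, 0.004]
ft_force: [0.9, 0.3, -1.5]
grip_width: 0.406
grasp_force: 40.2
t: 3.3
ee_pos: [611.1, 19.1, 119.3]
orientation: [-2.22, -2.223, 0.0]
ft_force: [-0.2, -0.5, -1.2]
grip_width: 0.41
grasp_force: 40.3
[611.1  19.1 119.3] [-2.22  -2.223  0.   ] t 3.3
[251. 193.]
[251. 208.]
{'n': 189, 'z': 54.4, 'mean': array([611.9,  25. ]), 'mid': array([611.9,  24.2]), 'size': array([18.5,  8.8]), 'enc': array([612.2,  20.8,   9.7])}
{'n': 2192, 'z': 197.7, 'mean': array([611.7,  33.8]), 'mid': array([611.8,  33.5]), 'size': array([46.6,  8.1]), 'enc': array([611.8,  36. ,  24. ])}
```

View pics/w2.png

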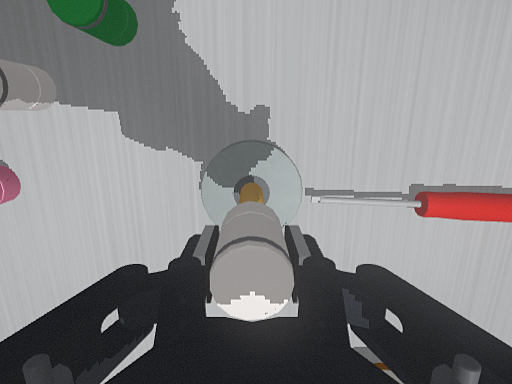

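The ferrule is held upright with the pin at (251,193) just beyond its rim. I'll check the relative axes with fits.

```bash
cat >> h.py <<'E'
def fits(o,x,rim):
    P=cloud(o).reshape(-1,3);r=np.hypot(P[:,0]-x[0],P[:,1]-x[1])
    for n,a,b,R,rad in(("pin",26,50,16,10),("fer lo",rim+3,rim+15,24,18),("fer mid",rim+15,rim+28,24,18),("fer top",rim+44,rim+56,24,18)):
        Q=P[(r<R)&(P[:,2]>a)&(P[:,2]<b)]
        if len(Q)>20: c,e=circ(Q,rad);print(n,len(Q),c.round(2),e.round(2))
    Q=P[(r<60)&(np.abs(P[:,2]-20)<2.5)]
    if len(Q)>50: print("base",cv2.minEnclosingCircle(Q[:,:2].astype(np.float32)),np.median(Q[:,2]))
E
python3 - <<'E'
from h import *
o=dict(np.load("pics/w2.npz"));fits(o,(611.8,18.9),99)
E
```

```text
pin 163 [611.94  18.45] 0.16
fer lo 344 [611.95  18.07] 0.2
fer mid 534 [611.96  18.05] 1.32
fer top 1085 [612.05  18.52] 2.14
base ((612.051025390625, 18.783580780029297), 44.828147888183594) 20.470985633792324
```

```bash
python3 -m pendant '[[[0,0,0],[0.03,0,3.0],3],[[0,0,0],[0,0,1.0],3],[[0,0,0],[0,0,0.8],3],[[0,0,0],[0,0,0.6],3],[[0,0,0],[0,0,0.4],3]]'; python3 -m pendant '[[[0,0,0],[0,0,0.2],3],[[0,0,0],[0,0,0.1],3],[[0,0,0],[0,0,0],3]]'
```

```text
t: 3.85
ee_pos: [610.9, 18.5, 61.3]
orientation: [2.222, 2.221, -0.0]
ft_force: [-0.0, 0.7, -1.7]
grip_width: 0.413
grasp_force: 40.3
t: 4.15
ee_pos: [611.2, 18.8, 58.5]
orientation: [2.221, 2.221, 0.0]
ft_force: [0.0, -0.5, -0.8]
grip_width: 0.407
grasp_force: 40.3
```

```bash
for i in 1 2; do :; done; python3 -m pendant '[[[0,0,0],[0,0,0.1],3],[[0,0,0],[0,0,0],3]]'; python3 -m pendant '[[[0,0,0],[0,0,0.1],3],[[0,0,0],[0,0,0],3]]'; python3 -m pendant '[[[0,0,0],[0,0,0.1],3],[[0,0,0],[0,0,0],3]]'
```

```text
t: 4.35
ee_pos: [611.1, 18.8, 57.4]
orientation: [2.221, 2.221, 0.0]
ft_force: [0.2, -0.4, -0.8]
grip_width: 0.41
grasp_force: 40.3
t: 4.55
ee_pos: [611.0, 18.8, 56.2]
orientation: [-2.221, -2.221, 0.0]
ft_force: [0.1, -0.3, -1.0]
grip_width: 0.405
grasp_force: 40.3
t: 4.75
ee_pos: [610.9, 18.8, 55.2]
orientation: [-2.221, -2.221, 0.0]
ft_force: [-0.4, -0.1, -0.9]
grip_width: 0.406
grasp_force: 40.3
```

```bash
python3 -m pendant '[[[0,0,0],[0,0,0.1],3],[[0,0,0],[0,0,0.1],3],[[0,0,0],[0,0,0],3]]'; python3 -m pendant '[[[0,0,0],[0,0,0.1],3],[[0,0,0],[0,0,0.1],3],[[0,0,0],[0,0,0],3]]'
```

```text
t: 5.05
ee_pos: [610.9, 18.8, 53.1]
orientation: [-2.221, -2.221, 0.0]
ft_force: [0.7, -0.1, -0.8]
grip_width: 0.411
grasp_force: 40.3
t: 5.35
ee_pos: [610.9, 18.8, 51.1]
orientation: [-2.221, -2.221, 0.0]
ft_force: [-0.6, -0.6, -1.6]
grip_width: 0.41
grasp_force: 40.3
```

A is past the sticking height with no force, so it is the wide one. I lower it on home.

```bash
python3 -m pendant '[[[0,0,0],[0,0,0.3],3],[[0,0,0],[0,0,0.3],3],[[0,0,0],[0,0,0.2],3],[[0,0,0],[0,0,0],3]]'; python3 -m pendant '[[[0,0,0],[0,0,0.1],3],[[0,0,0],[0,0,0],3]]'; python3 -m pendant '[[[0,0,0],[0,0,0.1],3],[[0,0,0],[0,0,0],3],[[0,0,0],[0,0,0],3]]'
```

```text
t: 5.75
ee_pos: [610.7, 18.8, 42.8]
orientation: [-2.221, -2.221, 0.001]
ft_force: [0.7, -0.2, 0.1]
grip_width: 0.406
grasp_force: 40.3
t: 5.95
ee_pos: [611.0, 18.8, 42.2]
orientation: [-2.221, -2.221, -0.0]
ft_force: [0.6, -0.2, -0.9]
grip_width: 0.408
grasp_force: 40.3
t: 6.25
ee_pos: [611.0, 18.8, 41.3]
orientation: [2.221, 2.221, 0.0]
ft_force: [-0.2, 0.5, -0.9]
grip_width: 0.404
grasp_force: 40.3
```

```bash
python3 -m pendant '[[[0,0,0],[0,0,0.1],3],[[0,0,0],[0,0,0],3],[[0,0,0],[0,0,0],3]]'; python3 -m pendant '[[[0,0,0],[0,0,0.05],3],[[0,0,0],[0,0,0],3],[[0,0,0],[0,0,0],3]]'
python3 - <<'E'
from h import *
o=wrist("w3");fits(o,(611.8,18.9),20)
E
```

```text
t: 6.55
ee_pos: [611.2, 18.8, 40.5]
orientation: [2.221, 2.221, 0.0]
ft_force: [-0.9, 0.0, 1.3]
grip_width: 0.406
grasp_force: 40.4
t: 6.85
ee_pos: [611.2, 18.9, 40.4]
orientation: [2.221, 2.221, 0.001]
ft_force: [-2.6, 0.3, 5.7]
grip_width: 0.407
grasp_force: 40.9
[611.2  18.9  40.4] [2.221e+00 2.221e+00 1.000e-03] t 6.85
fer lo 347 [612.08  17.82] 0.2
fer mid 528 [612.14  17.84] 1.29
fer top 1091 [612.12  18.32] 2.2
base ((611.9487915039062, 19.078332901000977), 44.8101692199707) 20.39937909160568
```

A is home: contact force 5.7 N, TCP dropped 79 mm. I lift it off and carry it to the blue tray.

```bash
python3 -m pendant '[[[0,0,0],[0,0,-1.5],3],[[0,0,0],[0,0,-3.5],3],[[0,0,0],[0,0,-3.5],3],[[0,0,0],[2.05,-0.85,0],3],[[0,0,0],[3.8,-1.55,0],3]]'; python3 -m pendant '[[[0,0,0],[3.8,-1.55,0],3],[[0,0,0],[3.8,-1.55,0],3],[[0,0,0],[3.8,-1.55,0],3],[[0,0,0],[3.8,-1.55,0],3],[[0,0,0],[3.8,-1.55,0],3]]';  python3 -m pendant '[[[0,0,0],[3.8,-1.55,0],3],[[0,0,0],[2.5,-1.1,0],3],[[0,0,0],[1.45,-0.6,0],3],[[0,0,0],[0,0,0],3],[[0,0,0],[0,0,0],3]]'
python3 - <<'E'
from h import *
o=wrist("w4");P=cloud(o);b,g,r=[o["img"][...,i].astype(int) for i in range(3)]
m=(b>r+50)&(np.hypot(P[...,0]-476,P[...,1]-345)<130);Q=P[m]
for lo,hi in((2,9),(30,39)):
    q=Q[(Q[:,2]>lo)&(Q[:,2]<hi)];print(lo,len(q),q.min(0).round(),q.max(0).round(),np.median(q[:,2]))
E
```

```text
t: 7.4
ee_pos: [588.9, 74.1, 127.3]
orientation: [2.226, 2.211, 0.004]
ft_force: [-0.6, 0.2, -1.5]
grip_width: 0.41
grasp_force: 41.5
t: 7.9
ee_pos: [508.8, 268.6, 125.7]
orientation: [2.221, 2.221, 0.001]
ft_force: [1.0, 0.3, -0.6]
grip_width: 0.41
grasp_force: 41.5
t: 8.4
ee_pos: [477.9, 343.2, 125.0]
orientation: [2.222, 2.219, -0.001]
ft_force: [0.6, -0.2, -1.4]
grip_width: 0.41
grasp_force: 41.5
[477.9 343.2 125. ] [ 2.222e+00  2.219e+00 -1.000e-03] t 8.4
2 17638 [400. 281.   3.] [555. 422.   9.] 5.471251491041443
30 3519 [395. 279.  30.] [559. 428.  38.] 35.00668586310198
```

View pics/w4.png

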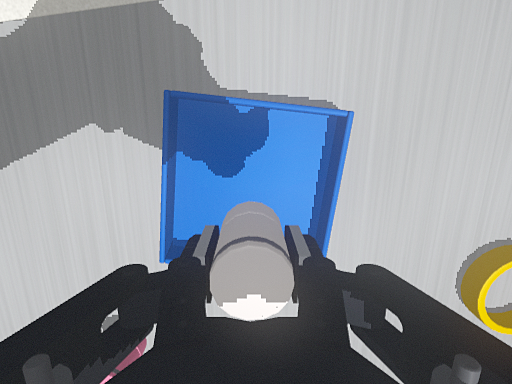

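The tray is centred near (477,346) and turned about 5°, with the ferrule over its middle. I lower it: 99 mm to the floor.

```bash
python3 -m pendant '[[[0,0,0],[0.15,0,3.5],3],[[0,0,0],[0,0,3.5],3],[[0,0,0],[0,0,1.8],3],[[0,0,0],[0,0,0.7],3],[[0,0,0],[0,0,0],3]]'; python3 -m pendant '[[[0,0,0],[0,0,0.2],3],[[0,0,0],[0,0,0.1],3],[[0,0,0],[0,0,0],3]]';  python3 -m pendant '[[[0,0,0],[0,0,0.1],3],[[0,0,0],[0,0,0],3]]'
```

```text
t: 8.95
ee_pos: [477.6, 344.4, 29.2]
orientation: [2.224, 2.218, -0.003]
ft_force: [-1.5, -1.0, -0.4]
grip_width: 0.409
grasp_force: 41.5
t: 9.25
ee_pos: [477.6, 346.6, 27.7]
orientation: [2.221, 2.221, 0.002]
ft_force: [-0.4, -0.4, -0.6]
grip_width: 0.406
grasp_force: 41.5
t: 9.45
ee_pos: [477.1, 346.4, 26.1]
orientation: [2.221, 2.222, 0.001]
ft_force: [-0.5, -0.9, -0.7]
grip_width: 0.406
grasp_force: 41.5
```

```bash
python3 -m pendant '[[[0,0,0],[0,0,0.1],3],[[0,0,0],[0,0,0],3]]'; python3 -m pendant '[[[0,0,0],[0,0,0],5.6],[[0,0,0],[0,0,0],5.6],[[0,0,0],[0,0,0],5.6],[[0,0,0],[0,0,0],5.6]]';  python3 -m pendant '[[[0,0,0],[0,0,-1.5],5.6],[[0,0,0],[0,0,-4],5.6],[[0,0,0],[0,0,-4.5],5.6],[[0,0,0],[0,0,-4.5],8.5],[[0,0,0],[0,0,-3],8.5]]'
python3 - <<'E'
from h import *
o=wrist("w5");print(find(o,(477,346),30,30,90));fits(o,(477,346),5)
E
```

```text
t: 9.65
ee_pos: [477.2, 346.6, 25.4]
orientation: [-2.221, -2.221, -0.001]
ft_force: [-1.5, 0.3, 4.2]
grip_width: 0.402
grasp_force: 41.9
t: 10.05
ee_pos: [477.0, 346.3, 24.7]
orientation: [2.221, 2.221, -0.0]
ft_force: [-0.7, -0.7, 0.9]
grip_width: 0.656
grasp_force: 0.0
t: 10.55
ee_pos: [477.9, 347.0, 204.6]
orientation: [2.221, 2.221, 0.008]
ft_force: [1.6, 0.7, 0.1]
grip_width: 0.961
grasp_force: 0.0
[477.9 347.  204.6] [2.221 2.221 0.008] t 10.55
{'n': 923, 'z': 65.4, 'mean': array([478. , 346.3]), 'mid': array([478. , 346.2]), 'size': array([32.6, 33. ]), 'enc': array([478. , 346. ,  17.8])}
fer lo 39 [478.12 345.21] 0.14
fer mid 47 [478.13 345.15] 0.16
fer top 48 [478.07 345.47] 0.2
```

A stands upright in the blue tray (top z=65.4). Now B.

```bash
python3 -m pendant '[[[0,0,0],[-3.0,-0.6,0],8.5],[[0,0,0],[-4.5,-1.0,0],8.5],[[0,0,0],[-4.5,-1.0,0],8.5],[[0,0,0],[-4.5,-1.0,0],8.5],[[0,0,0],[-4.5,-0.9,0],8.5]]'; python3 -m pendant '[[[0,0,0],[-3.0,-0.6,0],8.5],[[0,0,0],[0,0,0],8.5],[[0,0,0],[0,0,0],8.5]]'
python3 - <<'E'
from h import *
o=wrist("w6");print(find(o,(426.8,106),30,30,90));fits(o,(426.8,106),0)
E
```

```text
t: 11.1
ee_pos: [431.3, 134.6, 200.5]
orientation: [2.221, 2.221, 0.001]
ft_force: [0.9, -0.5, -0.2]
grip_width: 0.995
grasp_force: 0.0
t: 11.4
ee_pos: [426.2, 106.2, 200.6]
orientation: [2.223, 2.22, 0.002]
ft_force: [-0.4, 1.1, 0.7]
grip_width: 0.993
grasp_force: 0.0
[426.2 106.2 200.6] [2.223e+00 2.220e+00 2.000e-03] t 11.4
{'n': 924, 'z': 60.4, 'mean': array([425.7, 107.1]), 'mid': array([425.7, 106.8]), 'size': array([33.4, 33.2]), 'enc': array([425.6, 106.4,  18. ])}
fer lo 36 [425.67 105.94] 0.16
fer mid 42 [425.71 105.92] 0.18
fer top 48 [425.69 106.11] 0.19
```

View pics/w6.png

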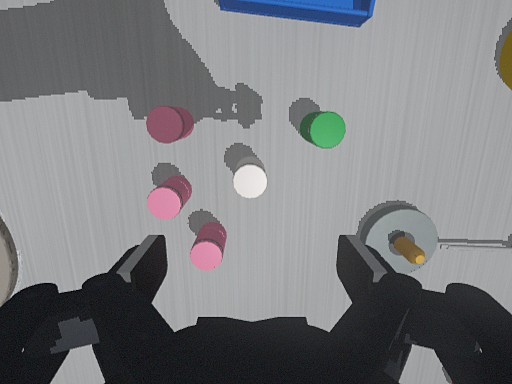

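B's top is at pixel (250,181), giving (425.7,106.4) with the top at z=60.4, and the fingers have room on both sides. I grasp it.

```bash
python3 -m pendant '[[[0,0,0],[0,0,3.0],7],[[0,0,0],[0,0,4.5],7],[[0,0,0],[0,0,4.5],7],[[0,0,0],[0,0,3.5],7],[[0,0,0],[0,0,2.5],7]]' 40; python3 -m pendant '[[[0,0,0],[0,0,0],7],[[0,0,0],[0,0,0],3],[[0,0,0],[0,0,0],3],[[0,0,0],[0,0,0],3],[[0,0,0],[0,0,0],3]]';python3 -m pendant '[[[0,0,0],[0,0,0],3],[[0,0,0],[0,0,0],3]]'
```

```text
t: 11.95
ee_pos: [425.4, 108.0, 17.6]
orientation: [-2.217, -2.223, 0.002]
ft_force: [0.1, 1.0, 0.2]
grip_width: 0.818
grasp_force: 0.0
t: 12.45
ee_pos: [427.2, 107.2, 21.4]
orientation: [2.22, 2.221, 0.005]
ft_force: [-1.8, 1.5, 8.3]
grip_width: 0.421
grasp_force: 40.2
t: 12.65
ee_pos: [427.2, 107.2, 21.4]
orientation: [2.221, 2.221, 0.005]
ft_force: [-2.2, 1.1, 7.9]
grip_width: 0.42
grasp_force: 40.2
```

```bash
python3 -m pendant '[[[0,0,0],[0,0,-2.5],3],[[0,0,0],[0,0,-4.0],3],[[0,0,0],[0,0,-3.5],3],[[0,0,0],[-1.7,3.5,0],3],[[0,0,0],[-1.8,3.75,0],3]]'; python3 -m pendant '[[[0,0,0],[-1.8,3.75,0],3],[[0,0,0],[-1.8,3.75,0],3],[[0,0,0],[-1.75,3.75,0],3],[[0,0,0],[0,0,0],3],[[0,0,0],[0,0,0],3]]'
python3 - <<'E'
from h import *
o=wrist("w7");fits(o,(611.8,18.9),o["Tw"][2,3]-143-21)
E
```

```text
t: 13.15
ee_pos: [500.0, 72.0, 122.7]
orientation: [2.217, 2.223, 0.007]
ft_force: [0.2, 0.6, -1.1]
grip_width: 0.416
grasp_force: 40.4
t: 13.65
ee_pos: [611.3, 17.2, 120.2]
orientation: [2.223, 2.22, 0.0]
ft_force: [0.1, 0.1, -1.3]
grip_width: 0.416
grasp_force: 40.4
[611.3  17.2 120.2] [2.223 2.22  0.   ] t 13.65
pin 159 [611.95  18.39] 0.17
fer lo 340 [612.31  16.12] 0.2
fer mid 509 [612.32  16.1 ] 1.11
fer top 1137 [612.25  16.7 ] 2.5
base ((611.8776245117188, 18.748720169067383), 44.82893371582031) 20.437588395123726
```

```bash
python3 -m pendant '[[[0,0,0],[0.2,-0.03,1.5],3],[[0,0,0],[0,0,2.0],3],[[0,0,0],[0,0,1.2],3],[[0,0,0],[0,0,0.7],3],[[0,0,0],[0,0,0.3],3]]'; python3 -m pendant '[[[0,0,0],[0,0,0.1],3],[[0,0,0],[0,0,0],3]]'; python3 -m pendant '[[[0,0,0],[0,0,0.1],3],[[0,0,0],[0,0,0],3]]'
```

```text
t: 14.2
ee_pos: [609.8, 20.1, 61.8]
orientation: [-2.22, -2.221, 0.002]
ft_force: [0.9, -0.5, 0.1]
grip_width: 0.415
grasp_force: 40.5
t: 14.4
ee_pos: [610.7, 19.9, 62.0]
orientation: [2.221, 2.221, 0.0]
ft_force: [-0.9, -0.0, 0.2]
grip_width: 0.421
grasp_force: 40.5
t: 14.6
ee_pos: [610.9, 19.9, 61.1]
orientation: [2.221, 2.221, 0.001]
ft_force: [0.7, -0.5, 0.3]
grip_width: 0.416
grasp_force: 40.5
```

```bash
python3 -m pendant '[[[0,0,0],[0,0,0.1],3],[[0,0,0],[0,0,0],3]]'; python3 -m pendant '[[[0,0,0],[0,0,0.1],3],[[0,0,0],[0,0,0],3]]'; python3 -m pendant '[[[0,0,0],[0,0,0.05],3],[[0,0,0],[0,0,0],3]]'; python3 -m pendant '[[[0,0,0],[0,0,0.05],3],[[0,0,0],[0,0,0],3]]'
```

```text
t: 14.8
ee_pos: [610.7, 19.8, 59.8]
orientation: [2.221, 2.221, 0.0]
ft_force: [0.5, -0.7, -0.1]
grip_width: 0.418
grasp_force: 40.5
t: 15.0
ee_pos: [610.9, 19.6, 58.9]
orientation: [2.221, 2.221, 0.0]
ft_force: [0.1, -0.3, 1.1]
grip_width: 0.416
grasp_force: 40.8
t: 15.2
ee_pos: [611.0, 19.6, 58.7]
orientation: [2.221, 2.221, 0.001]
ft_force: [-1.9, 0.1, 4.0]
grip_width: 0.417
grasp_force: 41.0
t: 15.4
ee_pos: [611.0, 19.6, 58.6]
orientation: [2.221, 2.221, 0.001]
ft_force: [-1.8, -0.9, 7.2]
grip_width: 0.422
grasp_force: 41.4
```

B stopped with its rim about 17 mm above the base and the force rising. I hold briefly and verify.

```bash
python3 -m pendant '[[[0,0,0],[0,0,0.05],3],[[0,0,0],[0,0,0],3],[[0,0,0],[0,0,0],3]]'
python3 - <<'E'
from h import *
o=wrist("w8");fits(o,(611.8,18.9),37);print(find(o,(611.8,18.5),22,80,110))
E
```

```text
t: 15.7
ee_pos: [611.1, 19.7, 58.4]
orientation: [2.221, 2.221, 0.001]
ft_force: [-3.2, -1.3, 10.9]
grip_width: 0.418
grasp_force: 41.6
[611.1  19.7  58.4] [2.221e+00 2.221e+00 1.000e-03] t 15.7
fer lo 324 [612.03  18.56] 0.21
fer mid 506 [612.1   18.55] 0.57
fer top 1037 [612.03  19.12] 2.01
base ((612.03173828125, 19.24333381652832), 44.723663330078125) 20.415383967405077
{'n': 5760, 'z': 97.3, 'mean': array([612. ,  20.7]), 'mid': array([612.1,  20. ]), 'size': array([38.9, 32.9]), 'enc': array([612.1,  19.2,  21.9])}
```

View pics/w8.png

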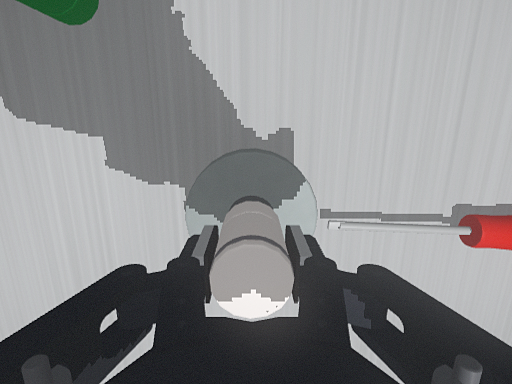

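B, with its rim near (251,205), is upright on the pin axis with its top at z≈97, 17 mm short. It is the narrow one, so it goes to the red tray.

```bash
python3 -m pendant '[[[0,0,0],[0,0,-1.5],3],[[0,0,0],[0,0,-3],3],[[0,0,0],[0,0,-2.5],3],[[0,0,0],[-2.5,-0.5,0],3],[[0,0,0],[-4.3,-0.9,0],3]]'; python3 -m pendant '[[[0,0,0],[-4.3,-0.9,0],3],[[0,0,0],[-4.3,-0.9,0],3],[[0,0,0],[-4.3,-0.9,0],3],[[0,0,0],[-4.3,-0.9,0],3],[[0,0,0],[-4.3,-0.9,0],3]]';  python3 -m pendant '[[[0,0,0],[-4.3,-0.9,0],3],[[0,0,0],[-3.8,-0.7,0],3],[[0,0,0],[-2.0,-0.4,0],3],[[0,0,0],[0,0,0],3],[[0,0,0],[0,0,0],3]]'
python3 - <<'E'
from h import *
o=wrist("w9");P=cloud(o);b,g,r=[o["img"][...,i].astype(int) for i in range(3)]
m=(r>b+50)&(np.hypot(P[...,0]-532,P[...,1]+364)<130);Q=P[m]
for lo,hi in((2,9),(30,39)):
    q=Q[(Q[:,2]>lo)&(Q[:,2]<hi)];print(lo,len(q),q.min(0).round(),q.max(0).round(),np.median(q[:,2]),q[q[:,0].argmin()].round(),q[q[:,0].argmax()].round(),q[q[:,1].argmax()].round())
E
```

```text
t: 16.25
ee_pos: [598.2, -44.4, 128.9]
orientation: [2.213, 2.229, 0.006]
ft_force: [1.1, -2.0, 0.1]
grip_width: 0.417
grasp_force: 40.7
t: 16.75
ee_pos: [551.2, -264.6, 127.9]
orientation: [2.221, 2.222, 0.001]
ft_force: [0.6, 0.2, -0.4]
grip_width: 0.414
grasp_force: 40.7
t: 17.25
ee_pos: [531.7, -363.8, 127.4]
orientation: [-2.222, -2.22, -0.001]
ft_force: [1.1, 0.4, -1.0]
grip_width: 0.42
grasp_force: 40.7
[ 531.7 -363.8  127.4] [-2.222e+00 -2.220e+00 -1.000e-03] t 17.25
2 17116 [ 456. -427.    3.] [ 610. -287.    9.] 5.482277565375682 [ 456. -426.    5.] [ 610. -303.    7.] [ 474. -287.    4.]
30 3403 [ 452. -429.   30.] [ 615. -281.   38.] 34.99540643357565 [ 452. -428.   35.] [ 615. -299.   34.] [ 469. -281.   34.]
```

View pics/w9.png

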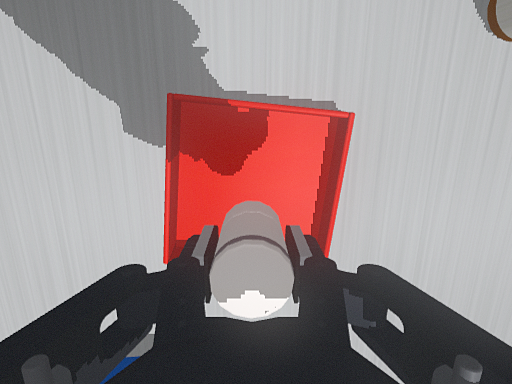

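The red tray is centred near (533,-364), under the ferrule. I lower it: about 100 mm to the floor.

```bash
python3 -m pendant '[[[0,0,0],[0,0.1,3.5],3],[[0,0,0],[0,0,3.5],3],[[0,0,0],[0,0,1.9],3],[[0,0,0],[0,0,0.7],3],[[0,0,0],[0,0,0],3]]'; python3 -m pendant '[[[0,0,0],[0,0,0.2],3],[[0,0,0],[0,0,0],3],[[0,0,0],[0,0,0],3]]';  python3 -m pendant '[[[0,0,0],[0,0,0.1],3],[[0,0,0],[0,0,0],3]]'
```

```text
t: 17.8
ee_pos: [533.0, -362.4, 30.6]
orientation: [-2.218, -2.222, -0.0]
ft_force: [0.1, -0.6, -0.3]
grip_width: 0.421
grasp_force: 40.6
t: 18.1
ee_pos: [533.4, -364.5, 30.4]
orientation: [2.22, 2.22, 0.001]
ft_force: [-0.1, 0.1, -1.0]
grip_width: 0.419
grasp_force: 40.7
t: 18.3
ee_pos: [532.8, -364.3, 28.6]
orientation: [2.221, 2.221, 0.0]
ft_force: [-0.8, -0.7, -1.3]
grip_width: 0.415
grasp_force: 40.7
```

```bash
python3 -m pendant '[[[0,0,0],[0,0,0.1],3],[[0,0,0],[0,0,0],3]]'; python3 -m pendant '[[[0,0,0],[0,0,0.1],3],[[0,0,0],[0,0,0],3],[[0,0,0],[0,0,0],3]]'
```

```text
t: 18.5
ee_pos: [532.6, -364.2, 27.2]
orientation: [-2.221, -2.221, -0.0]
ft_force: [0.1, -0.2, -1.2]
grip_width: 0.42
grasp_force: 40.7
t: 18.8
ee_pos: [532.7, -364.3, 26.5]
orientation: [2.222, 2.221, 0.0]
ft_force: [-0.8, 0.8, 2.6]
grip_width: 0.417
grasp_force: 40.9
```

```bash
python3 -m pendant '[[[0,0,0],[0,0,0],5.6],[[0,0,0],[0,0,0],5.6],[[0,0,0],[0,0,0],5.6],[[0,0,0],[0,0,0],5.6]]';  python3 -m pendant '[[[0,0,0],[0,0,-1.5],5.6],[[0,0,0],[0,0,-4],5.6],[[0,0,0],[0,0,-4.5],5.6],[[0,0,0],[0,0,-4.5],5.6],[[0,0,0],[0,0,-3],5.6]]'; python3 -m pendant '[[[0,0,0],[0,0,0],5.6],[[0,0,0],[0,0,0],5.6],[[0,0,0],[0,0,0],5.6]]'
python3 - <<'E'
from h import *
from workcell import optics
o=wrist("w10");print(find(o,(533,-364),30,30,90));fits(o,(533,-364),5)
for n in("scene","side"): 
  s=optics.snapshot(n);print(find(s,(478,346),28,40,90),find(s,(533,-365),28,40,90))
E
```

```text
t: 19.2
ee_pos: [532.7, -364.2, 26.2]
orientation: [-2.221, -2.221, -0.0]
ft_force: [0.7, 1.0, -0.6]
grip_width: 0.657
grasp_force: 0.0
t: 19.7
ee_pos: [533.6, -365.0, 206.3]
orientation: [2.218, 2.218, 0.002]
ft_force: [0.7, -0.4, -0.0]
grip_width: 0.653
grasp_force: 0.0
t: 20.0
ee_pos: [532.0, -363.6, 200.5]
orientation: [-2.22, -2.22, 0.001]
ft_force: [0.2, -0.1, -0.5]
grip_width: 0.658
grasp_force: 0.0
[ 532.  -363.6  200.5] [-2.22e+00 -2.22e+00  1.00e-03] t 20.0
{'n': 946, 'z': 65.3, 'mean': array([ 533.7, -364.4]), 'mid': array([ 534. , -364.9]), 'size': array([33.1, 33. ]), 'enc': array([ 533.7, -365. ,   18. ])}
fer lo 39 [ 533.74 -365.56] 0.15
fer mid 47 [ 531.73 -333.51] 5.08
fer top 52 [ 533.81 -365.32] 0.19
{'n': 115, 'z': 63.0, 'mean': array([479.1, 345.6]), 'mid': array([477.7, 345.8]), 'size': array([32.4, 32.5]), 'enc': array([478.7, 345.2,  18.2])} {'n': 68, 'z': 63.2, 'mean': array([ 534.1, -364.3]), 'mid': array([ 532.4, -364.6]), 'size': array([34. , 34.7]), 'enc': array([ 532.2, -364.4,   18.4])}
{'n': 54, 'z': 66.4, 'mean': array([475.5, 340.9]), 'mid': array([475.7, 341. ]), 'size': array([32.7, 31. ]), 'enc': array([475.6, 340.4,  17.1])} {'n': 123, 'z': 65.9, 'mean': array([ 531.8, -367. ]), 'mid': array([ 532.1, -367.2]), 'size': array([31.6, 32.3]), 'enc': array([ 530.8, -367.5,   18.3])}
```

Both ferrules stand upright near their tray centres and the arm is clear, so I hand in.

```bash
python3 -c "
from workcell import ticket;print(ticket.job_done())"
```

```text
the job is handed in; nothing more can be done
None
```

I handed the job in at about 20 s of robot time: the ferrule that went fully home stands upright in the blue tray, and the one that stuck about 17 mm above the base stands upright in the red tray; no verdict was shown.

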